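Put away valve caps and tire levers in the tackle case

ROBOT

A 6-joint arm with a two-finger parallel gripper is mounted at the origin on the work surface. World frame = base frame: x ahead of the robot, y to its left, z up, the work surface at z = 0. Lengths are in m, angles in rad, forces in N, time in s.
With the tool pointing down it reaches from about 0.3 to 0.775 m from the base axis. Payload 14.6 kg.
Tool frame: the origin (TCP) lies on the centre line of the jaws, within the pads' length; the fingertips stand 19 mm ahead of it and the grasp point (between the pads) is the TCP; z points along the fingers, y is the line along which they close (so a half turn about z gives the same grasp; the last joint's range is limited). The gripper opens to 94 mm and grips with 3 to 60 N. Pads are 16 mm wide; open, the fingers measure 119 mm over their backs; the gripper's body (75 mm by 177 mm) begins 78 mm behind the grasp point.
Start: joints at [1.121, 0.3, 1.521, -0, 1.321, -0.067], TCP at [0.205, 0.51, 0.224] pointing down, gripper open.
Joint ranges: [-3.03, 3.03], [-0.79, 2.21], [0.23, 2.52], [-1.04, 4.18], [0, 3.07], [-2.55, 2.55]. Speed limits (rad/s): [2.22, 2.22, 2.57, 3.14, 3.14, 3.14].

INTERFACE

Orientations are given as [roll, pitch, yaw] about the fixed x, y, z axes, in that order (R = Rz(yaw) Ry(pitch) Rx(roll)).
In Python, from station import get_obs, camera, workorder gives the robot as it stands.
- The arm moves only by the tool play_rows, never from a script. Its argument "motion" is a list that holds one entry, the list of rows, each a list of 7 numbers: the shift along the tool's x, y, z as a fraction of full scale, then the turn, a rotation vector about the tool's x, y, z as a fraction of full scale, then the opening, from -1 (shut) to 1 (fully open). In form: [[[x, y, z, ax, ay, az, grip], ...]]. A call has 1 to 10 rows; each row is the pose to reach, as a shift and turn from the pose commanded when the call began, along the tool's axes at that moment, turning the shorter way round; what a row does not reach only later rows make up. Full scale, the value 1, is 0.25 m for a shift and 2 pi rad for a turn. A row lasts 1/10 s, in which the tool goes at most 50 mm and 8.59 degrees, less where a joint would pass 70% of its speed; a pose out of reach is approached as far as the arm can. A call with a number of a shift or a turn outside -1 to 1 is refused whole. A call with a gripper value outside its range is refused whole. The fingers move at their own pace and stop on an object; "grip_force" is the grip in N (left out, the last holds). Time passes only in rows, so rows that repeat a pose let the fingers close. It gives the time, the measured TCP pose, the force, the opening and the grip force at its end, in the units of the state.
- get_obs(): the state, without advancing time (a new reading comes with each control period).
- camera(name): name is "side" or "top" or "wrist"; returns a dict with "frame" (480x640x3 uint8, red, green, blue), "z_map" (480x640 float32, m along the optical axis (not along the pixel's ray), 0 where there is no reading), "camera_matrix" (3x3 intrinsics, pixels), "D" ([k1, k2, p1, p2, k3] as OpenCV has them; the pictures are not rectified), "T" (4x4, takes a point from camera to world coordinates); the wrist camera has in their place "T_tool_cam" (4x4, takes a point from camera to tool coordinates, whose origin is the TCP and whose axes are the flange's). Camera axes: x right, y up, looking along -z (the intrinsics and any distortion apply to the point x, -y, -z); pixel columns grow to the right and rows downward; lengths in m; the calibration is good to about 2 mm. A picture is of the moment at which its call begins: read the wrist's pose just before it.
- workorder.hand_in(): hands the job in; it is judged then, once.
The state is a dict: "time_s": time; "qpos": joint angles; "joint_vel": joint speeds; "tau": joint torques, N m; "ee_pos": TCP position; "eef_rot": TCP orientation; "force": force on the tool from outside, world axes, zero at the start; "moment": the same for the moment, N m; "grip_width": finger opening in m; "grip_force": force on a finger pad.
Only numpy, scipy, OpenCV 4.12 (cv2) and the standard library are available. Lean on these libraries where they do the work, as an engineer would, in place of code of your own. Each camera call takes 0.05 s, during which the arm holds its last target. There are 200 camera calls.

TASK

Put the bench's small stuff away in the open clear case, like with like: one compartment already holds a brass valve cap and the other a tire lever, and which is which changes. Pour the caps from the black cup into the compartment with the cap, lay every tire lever that is out on the bench in the compartment with the lever, and stand the empty cup upright on the bench again. Last of all shut the case's lid fully (leave the latches alone), and do not disturb the headlamp, the pump or the rasp.

Things in the scene. Friction and masses are not known exactly. Their poses are not given: they have to be found in the camera images.
- case: Clear plastic tackle case fixed to the bench, outside 170 (x) by 250 (y) by 50 mm high, walls and floor 4 mm. Origin: centre of its underside; x points away from the robot to the hinge side, y to its left. A divider 4 mm thick, 43 mm high above the bench, runs along x through the middle: two compartments, each 162 (x) by 119 (y) mm inside, centred at y = +61 and -61 mm.
- comp_left (a point): Centre of the inner floor of the left (+y) compartment, 4 mm above the bench; axes as the case.
- comp_right (a point): Centre of the inner floor of the right (-y) compartment, 4 mm above the bench; axes as the case.
- lid (a joint): Angle of the lid's hinge, rad: 0 = fully shut, grows as it opens, stop at 1.9; open at 1.55 to 1.75 at the start. A stiff friction hinge (0.15 N m): the lid stays where it is left. It closes when its outer face is pushed towards the robot and then down, 1 to 2 N near the free edge; no handle needed.
- lid_hinge (a point): Middle of the lid's hinge line, along the case's y axis on top of the far wall (85 mm from the case's centre, 50 mm above the bench). Its axes turn with the lid: x from the free edge towards the hinge, y along the hinge, z out of the outer face. The lid's underside passes through the hinge line.
- lid_edge (a point): Middle of the lid's free edge on its outer face, 170 mm from the hinge line. The lid is a flat clear plate, 170 by 250 mm, 6 mm thick, grey edging, no handle; two black latch tabs 32 mm wide at this edge, 70 mm either side of the middle.
- cup: Black plastic cup, 60 mm high, outside diameter 48 mm at the foot growing evenly to 68 mm at the rim (58 mm at half height), wall 3 mm, floor 4 mm, 60 g. Origin: centre of its underside; z up its axis. Holds the loose caps at the start.
- cup_rim (a point): Centre of the cup's mouth, 60 mm above its underside.
- cap1: Loose brass valve cap, a stub 14 mm in diameter and 12 mm long with a 11 mm wide, 3 mm high crown on it, 15 mm overall, 12 g. Origin: centre of its wide flat end; z along it. In the cup at the start; 3 to 5 of the five are there, the others are absent (None).
- cap2: Loose brass valve cap, a stub 14 mm in diameter and 12 mm long with a 11 mm wide, 3 mm high crown on it, 15 mm overall, 12 g. Origin: centre of its wide flat end; z along it. In the cup at the start; 3 to 5 of the five are there, the others are absent (None).
- cap3: Loose brass valve cap, a stub 14 mm in diameter and 12 mm long with a 11 mm wide, 3 mm high crown on it, 15 mm overall, 12 g. Origin: centre of its wide flat end; z along it. In the cup at the start; 3 to 5 of the five are there, the others are absent (None).
- cap4: Loose brass valve cap, a stub 14 mm in diameter and 12 mm long with a 11 mm wide, 3 mm high crown on it, 15 mm overall, 12 g. Origin: centre of its wide flat end; z along it. In the cup at the start; 3 to 5 of the five are there, the others are absent (None).
- cap5: Loose brass valve cap, a stub 14 mm in diameter and 12 mm long with a 11 mm wide, 3 mm high crown on it, 15 mm overall, 12 g. Origin: centre of its wide flat end; z along it. In the cup at the start; 3 to 5 of the five are there, the others are absent (None).
- stored_cap: A brass valve cap just like the loose ones, standing in one compartment of the case from the start: it marks the caps' compartment.
- lever1: Blue plastic tire lever lying flat on the bench, 115 mm long (along x), 18 mm wide, 9 mm thick, a thinner hooked nose at its +x end, 30 g. Origin: centre of its underside. 2 or 3 of the three are there, the others are absent (None).
- lever2: Blue plastic tire lever lying flat on the bench, 115 mm long (along x), 18 mm wide, 9 mm thick, a thinner hooked nose at its +x end, 30 g. Origin: centre of its underside. 2 or 3 of the three are there, the others are absent (None).
- lever3: Blue plastic tire lever lying flat on the bench, 115 mm long (along x), 18 mm wide, 9 mm thick, a thinner hooked nose at its +x end, 30 g. Origin: centre of its underside. 2 or 3 of the three are there, the others are absent (None).
- stored_lever: A tire lever just like the others, lying along x in the other compartment from the start, nearer the outer wall: it marks the levers' compartment.
- headlamp: Yellow push-button headlamp, 46 by 70 by 40 mm, standing on the bench; not to be disturbed. Origin: centre of its underside.
- pump: Aluminium mini pump, 205 mm long along y, 23 mm thick, lying on the bench; not to be disturbed. Origin: near the middle of its underside.
- rasp: Steel rasp with a wooden handle, 270 mm long along y, lying on the bench beyond the case; not to be disturbed. Origin: near the middle of its underside.
Mind the look-alikes: they are no part of the job. Several things look just like the cup: the one meant starts farthest to the robot's left. What is shaped like the stored_lever but green is not meant.

How it is judged:
On the way, in this order (a step that is already met when the one before it is completed fails the run):
1. the cup is tipped well over (more than 69 degrees) above the case (angle between cup's own z axis and vertical above 1.2 rad and x of cup in the frame of case between -0.15 and 0.15 m and y of cup in the frame of case between -0.19 and 0.19 m and height (world z) of cup above 0.05 m), for 0.1 s.
2. all caps lie in the stored cap's compartment, all levers in the stored lever's compartment, and the cup stands upright on the bench, released ((((y of stored_cap in the frame of case between 0.002 and 0.123 m and x of stored_cap in the frame of case between -0.083 and 0.083 m and z of stored_cap in the frame of case between 0 and 0.045 m) and (y of cap1 in the frame of case between 0.002 and 0.123 m and x of cap1 in the frame of case between -0.083 and 0.083 m and z of cap1 in the frame of case between 0 and 0.045 m) and (y of cap2 in the frame of case between 0.002 and 0.123 m and x of cap2 in the frame of case between -0.083 and 0.083 m and z of cap2 in the frame of case between 0 and 0.045 m) and (y of cap3 in the frame of case between 0.002 and 0.123 m and x of cap3 in the frame of case between -0.083 and 0.083 m and z of cap3 in the frame of case between 0 and 0.045 m) and (y of cap4 in the frame of case between 0.002 and 0.123 m and x of cap4 in the frame of case between -0.083 and 0.083 m and z of cap4 in the frame of case between 0 and 0.045 m) and (y of cap5 in the frame of case between 0.002 and 0.123 m and x of cap5 in the frame of case between -0.083 and 0.083 m and z of cap5 in the frame of case between 0 and 0.045 m) and (y of stored_lever in the frame of case between -0.123 and -0.002 m and x of stored_lever in the frame of case between -0.083 and 0.083 m and z of stored_lever in the frame of case between 0 and 0.042 m) and (y of lever1 in the frame of case between -0.123 and -0.002 m and x of lever1 in the frame of case between -0.083 and 0.083 m and z of lever1 in the frame of case between 0 and 0.042 m) and (y of lever2 in the frame of case between -0.123 and -0.002 m and x of lever2 in the frame of case between -0.083 and 0.083 m and z of lever2 in the frame of case between 0 and 0.042 m) and (y of lever3 in the frame of case between -0.123 and -0.002 m and x of lever3 in the frame of case between -0.083 and 0.083 m and z of lever3 in the frame of case between 0 and 0.042 m)) or ((y of stored_cap in the frame of case between -0.123 and -0.002 m and x of stored_cap in the frame of case between -0.083 and 0.083 m and z of stored_cap in the frame of case between 0 and 0.045 m) and (y of cap1 in the frame of case between -0.123 and -0.002 m and x of cap1 in the frame of case between -0.083 and 0.083 m and z of cap1 in the frame of case between 0 and 0.045 m) and (y of cap2 in the frame of case between -0.123 and -0.002 m and x of cap2 in the frame of case between -0.083 and 0.083 m and z of cap2 in the frame of case between 0 and 0.045 m) and (y of cap3 in the frame of case between -0.123 and -0.002 m and x of cap3 in the frame of case between -0.083 and 0.083 m and z of cap3 in the frame of case between 0 and 0.045 m) and (y of cap4 in the frame of case between -0.123 and -0.002 m and x of cap4 in the frame of case between -0.083 and 0.083 m and z of cap4 in the frame of case between 0 and 0.045 m) and (y of cap5 in the frame of case between -0.123 and -0.002 m and x of cap5 in the frame of case between -0.083 and 0.083 m and z of cap5 in the frame of case between 0 and 0.045 m) and (y of stored_lever in the frame of case between 0.002 and 0.123 m and x of stored_lever in the frame of case between -0.083 and 0.083 m and z of stored_lever in the frame of case between 0 and 0.042 m) and (y of lever1 in the frame of case between 0.002 and 0.123 m and x of lever1 in the frame of case between -0.083 and 0.083 m and z of lever1 in the frame of case between 0 and 0.042 m) and (y of lever2 in the frame of case between 0.002 and 0.123 m and x of lever2 in the frame of case between -0.083 and 0.083 m and z of lever2 in the frame of case between 0 and 0.042 m) and (y of lever3 in the frame of case between 0.002 and 0.123 m and x of lever3 in the frame of case between -0.083 and 0.083 m and z of lever3 in the frame of case between 0 and 0.042 m))) and angle between cup's own z axis and vertical below 0.15 rad and height (world z) of cup below 0.012 m and horizontal distance between cup and case above 0.11 m and contact force between cup and the fingers below 0.1 N and linear speed of cup below 0.03 m/s), for 0.2 s.
3. the lid is shut (value of joint lid below 0.05 rad), for 0.2 s.
At the end, for the whole second after the job is handed in: Every cap lies inside the compartment that held the stored cap, every tire lever inside the other with the stored lever; the cup stands upright (within 0.15 rad) on the bench outside the case, released and at rest; the lid is shut (hinge under 0.05 rad) (all of step 2 and value of joint lid below 0.05 rad); the robot touches nothing.
It fails at once if the headlamp is moved by more than 30 mm (distance of headlamp from where it was at the start of the episode above 0.03 m).
It fails at once if the pump is moved by more than 30 mm (distance of pump from where it was at the start of the episode above 0.03 m).
It fails at once if the rasp is moved by more than 30 mm (distance of rasp from where it was at the start of the episode above 0.03 m).
Of cap1, cap2, cap3, cap4, cap5 only 3 to 5 are there at a start; the rules pass over those that are not, and their reading is None.
Of lever1, lever2, lever3 only 2 to 3 are there at a start; the rules pass over those that are not, and their reading is None.
At some moment in a run one of lever1, lever2, lever3, cup may be knocked a few centimetres aside while the robot is not near it.
Once in a run the grip may slacken for a moment while it holds something.
It also fails if it takes over 208 s, if anything falls off the work surface, if the arm or the gripper's body presses on something with over 40 N, if the wrist force passes 120 N, or if a joint passes its speed limit or range.

## Working session

There is one attempt and no reset: what is moved stays moved. The work goes in short steps, Python scripts to look and compute and a tool call to move; the robot and the scene stay as the last step left them, time stands still between calls to the robot, and variables do not carry over. Pictures are saved under pics/ and viewed, at most 14 in all, crops included, and the job is handed in when it is done.

Besides the shell and the picture viewer there is one more tool, called after "Request:" as a command line: name --argument value ..., lists and objects as JSON in quotes. play_rows: Moves the arm, as the interface text tells. Its arguments: {"type":"object","properties":{"motion":{"type":"array"},"grip_force":{"type":"number"}},"required":["motion"]}

```bash
ls; mkdir -p pics; cat > h.py <<'E'
import numpy as np, cv2
from station import get_obs, camera, workorder
from scipy.spatial.transform import Rotation as R
def snap(n):
    o=get_obs(); c=camera(n); 
    if 'T' not in c:
        T=np.eye(4); T[:3,:3]=R.from_euler('xyz',o['eef_rot']).as_matrix(); T[:3,3]=o['ee_pos']
        c['T']=T@c['T_tool_cam']
    return c
def save(c,f): cv2.imwrite('pics/'+f,c['frame'][:,:,::-1])
def cloud(c):
    h,w=c['z_map'].shape; u,v=np.meshgrid(np.arange(w),np.arange(h))
    p=cv2.undistortPoints(np.stack([u,v],-1).reshape(-1,1,2).astype(np.float64),c['camera_matrix'],c['D']).reshape(h,w,2)
    z=c['z_map']; P=np.stack([p[...,0]*z,-p[...,1]*z,-z],-1)
    W=P@c['T'][:3,:3].T+c['T'][:3,3]; W[z==0]=np.nan
    return W
def onplane(c,uv,h):
    p=cv2.undistortPoints(np.array(uv,float).reshape(-1,1,2),c['camera_matrix'],c['D']).reshape(-1,2)
    d=np.c_[p[:,0],-p[:,1],-np.ones(len(p))]@c['T'][:3,:3].T; o=c['T'][:3,3]
    return o+d*((h-o[2])/d[:,2])[:,None]
E
python3 - <<'E'
from h import *
for n in['top','side']:
    c=snap(n); save(c,n+'0.png'); np.savez(n+'0.npz',**{k:c[k] for k in c}); print(n,c['T'].round(3).tolist(),c['camera_matrix'].round(1).tolist(),c['D'])
print(get_obs())
E
```

```text
pics
top [[0.026, 0.981, -0.193, 0.41], [-0.999, 0.021, -0.03, -0.072], [-0.025, 0.193, 0.981, 0.969], [0.0, 0.0, 0.0, 1.0]] [[439.0, 0.0, 315.0], [0.0, 439.0, 240.5], [0.0, 0.0, 1.0]] [-0.0195954  0.         0.         0.         0.       ]
side [[-0.997, 0.045, -0.065, 0.52], [-0.078, -0.637, 0.767, 0.876], [-0.007, 0.77, 0.638, 0.831], [0.0, 0.0, 0.0, 1.0]] [[539.7, 0.0, 321.3], [0.0, 539.7, 241.2], [0.0, 0.0, 1.0]] [-0.02454359  0.          0.          0.          0.        ]
{'time_s': 0.1, 'qpos': array([ 1.12140548e+00,  3.00381595e-01,  1.52152024e+00, -2.12505110e-05,
        1.32071025e+00, -6.65788390e-02]), 'joint_vel': array([ 1.19410760e-03,  4.86598785e-05, -2.21053101e-03,  3.11428577e-04,
        1.01623847e-03, -1.04849817e-03]), 'tau': array([ 9.26609246e-04, -5.32640219e+01, -3.53290451e+01,  7.10254395e-02,
        2.34098959e-02, -5.10548080e-05]), 'ee_pos': array([0.20534272, 0.50999265, 0.22396115]), 'eef_rot': array([-3.14057410e+00, -4.72845268e-05,  2.75878589e+00]), 'force': array([-1.06476648, -0.548036  , -0.5413639 ]), 'moment': array([-0.02315306,  0.01525301, -0.0111842 ]), 'grip_force': 0.0, 'grip_width': 0.09426112832224988}
```

View pics/top0.png

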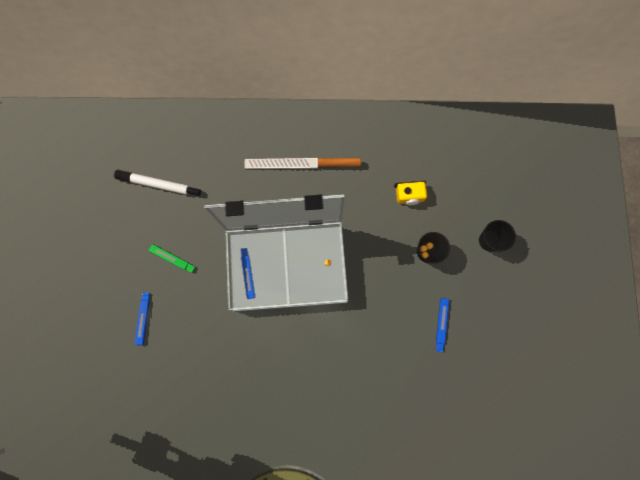

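View pics/side0.png

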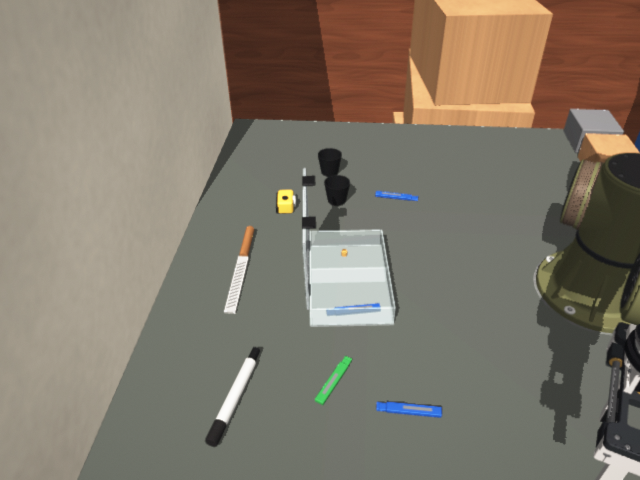

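Top view: +x is up and +y is left in the image.
- **Cup:** two look alike, A at (433,248) with orange caps inside and B at (497,236). The one farthest to the robot's left is A.
- **Levers on the bench:** the blue ones at (143,319) and (443,325). The one at (172,258) is green, so it is excluded.
- **Case:** the stored lever at (248,273) is in the left compartment, and the stored cap at (327,262) is in the right one.

Next I measure these and check the choice in one close crop.

```bash
python3 - <<'E'
from h import *
c=dict(np.load('top0.npz')); f=c['frame']; W=cloud(c)
hsv=cv2.cvtColor(f,cv2.COLOR_RGB2HSV)
m=((hsv[...,0]>105)&(hsv[...,0]<130)&(hsv[...,1]>150)&(hsv[...,2]>60)).astype(np.uint8)
m=cv2.morphologyEx(m,cv2.MORPH_CLOSE,np.ones((5,5)))
n,l,s,ce=cv2.connectedComponentsWithStats(m)
for i in range(1,n):
    if s[i,4]<30: continue
    v,u=np.nonzero(l==i); h=.013 if 200<ce[i,0]<300 else .009
    P=onplane(c,np.c_[u,v],h)[:,:2].astype(np.float32); r=cv2.minAreaRect(P)
    a=np.linalg.eigh(np.cov(P.T))[1][:,1]
    print(ce[i].round(),s[i,4],np.round(r[0],3),np.round(r[1],3),'yaw',np.degrees(np.arctan2(a[1],a[0])).round(1), np.nanmedian(W[v,u,2]).round(4))
# cups: cloud points
for u,v in[(433,248),(497,236)]:
    w=W[v-35:v+35,u-35:u+35].reshape(-1,3); k=w[np.abs(w[:,2]-.058)<.006]
    print('cup',len(k),k.mean(0).round(3) if len(k) else '', np.nanmax(w[:,2]))
    if len(k):
        (x,y),r=cv2.minEnclosingCircle(k[:,:2].astype(np.float32)); print(x,y,r)
print('case',onplane(c,[(226,227),(343,225),(347,304),(230,310)],.05).round(3).tolist())
w=W[200:320,200:360]; print('z',[W[v,u].round(3).tolist() for v,u in[(270,310),(304,290),(270,288),(215,280),(200,270)]])
print('lamp',onplane(c,[(411,193)],.04),'rasp',onplane(c,[(361,163),(245,163)],.015),'pump',onplane(c,[(115,175),(200,192)],.02))
cv2.imwrite('pics/crop.png',np.hstack([cv2.resize(f[190:330,195:355],None,fx=2.4,fy=2.4,interpolation=2),cv2.resize(f[190:330,390:530],None,fx=2.4,fy=2.4,interpolation=2)])[:,:,::-1])
E
```

```text
[247. 274.] 331 [0.522 0.104] [0.109 0.015] yaw -168.3 0.0125
[142. 319.] 421 [0.417 0.329] [0.019 0.111] yaw 177.5 0.0083
[442. 324.] 475 [ 0.422 -0.319] [0.019 0.112] yaw 172.5 0.0073
cup 191 [ 0.582 -0.296  0.058] 0.06364419180097336
0.5798529386520386 -0.29278531670570374 0.03445671498775482
cup 208 [ 0.611 -0.436  0.057] 0.062045506646089876
0.6085387468338013 -0.4321563243865967 0.034960947930812836
case [[0.616, 0.148, 0.05], [0.625, -0.104, 0.05], [0.458, -0.114, 0.05], [0.439, 0.129, 0.05]]
z [[0.533, -0.034, 0.002], [0.455, 0.004, 0.048], [0.529, 0.013, 0.023], [0.623, 0.023, 0.136], [0.628, 0.032, 0.222]]
lamp [[ 0.70290473 -0.25204005  0.04      ]] rasp [[ 0.78024097 -0.14407191  0.015     ]
 [ 0.77588736  0.12279912  0.015     ]] pump [[0.74040636 0.42208434 0.02      ]
 [0.70286608 0.2205334  0.02      ]]
```

View pics/crop.png

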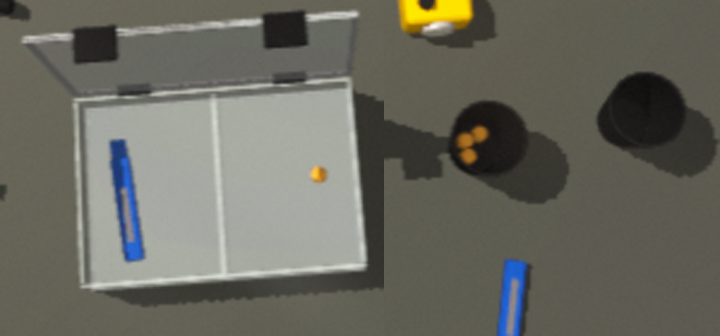

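Crop: cup A (crop 480,135) holds three caps and B is empty, so A it is. The stored lever is left and the stored cap is right. I'll refine the case pose and work out the first reach.

```bash
cat >> h.py <<'E'
def rel(p,rpy,o=None):
    o=o or get_obs(); Rc=R.from_euler('xyz',o['eef_rot']); 
    s=Rc.inv().apply(np.array(p)-o['ee_pos'])/.25
    t=(Rc.inv()*R.from_euler('xyz',rpy)).as_rotvec()/(2*np.pi)
    print('rel',s.round(3).tolist(),t.round(4).tolist())
E
python3 - <<'E'
from h import *
for n in('top','side'):
    c=dict(np.load(n+'0.npz')); W=cloud(c).reshape(-1,3)
    k=W[(np.abs(W[:,2]-.05)<.004)&(W[:,0]>.42)&(W[:,0]<.66)&(abs(W[:,1]-.015)<.16)]
    if len(k)>20:
        for q in(0,):
            r=cv2.minAreaRect(k[:,:2].astype(np.float32)); print(n,len(k),r)
    lid=W[(W[:,2]>.08)&(W[:,0]>.58)&(W[:,0]<.75)&(abs(W[:,1]-.015)<.16)]
    print('lid',len(lid), [ (z,np.median(lid[abs(lid[:,2]-z)<.01],0).round(3).tolist()) for z in(.09,.12,.15,.18,.21)])
rel([.417,.329,.10],[np.pi,0,np.radians(177.5)])
E
```

```text
top 813 ((0.536885142326355, 0.016031131148338318), (0.17130997776985168, 0.25014808773994446), 5.722288608551025)
lid 3145 [(0.09, [0.622, 0.024, 0.09]), (0.12, [0.623, 0.023, 0.12]), (0.15, [0.623, 0.023, 0.15]), (0.18, [0.624, 0.021, 0.18]), (0.21, [0.626, 0.022, 0.215])]
side 622 ((0.5357447266578674, 0.01718364655971527), (0.17433947324752808, 0.25473782420158386), 5.315915584564209)
lid 809 [(0.09, [0.61, 0.148, 0.089]), (0.12, [0.611, 0.147, 0.113]), (0.15, [0.614, 0.095, 0.154]), (0.18, [0.612, 0.149, 0.181]), (0.21, [0.624, 0.033, 0.218])]
rel [-1.056, -0.355, 0.496] [-0.0002, -0.0, -0.054]
```

Request:
play_rows --motion '[[[-0.2, -0.07, 0, 0, 0, -0.02, 0], [-0.4, -0.14, 0.1, 0, 0, -0.04, 0], [-0.6, -0.2, 0.2, 0, 0, -0.054, 0], [-0.8, -0.27, 0.3, 0, 0, -0.054, 0], [-1, -0.34, 0.35, 0, 0, -0.054, 0], [-1, -0.34, 0.35, 0, 0, -0.054, 0]]]'

```text
time_s: 0.7
ee_pos: [0.407, 0.3356, 0.1355]
eef_rot: [-3.14, -0.001, 3.097]
force: [0.3, 0.7, -0.2]
grip_width: 0.05
grip_force: 0.0
```

```bash
python3 - <<'E'
from h import *
o=get_obs(); print(o['qpos'].round(3),o['ee_pos'],o['eef_rot'],o['grip_width'])
c=snap('wrist'); save(c,'w1.png'); print(c['T'].round(3))
f=c['frame']; hsv=cv2.cvtColor(f,cv2.COLOR_RGB2HSV)
m=((hsv[...,0]>105)&(hsv[...,0]<130)&(hsv[...,1]>150)&(hsv[...,2]>50)).astype(np.uint8)
m=cv2.morphologyEx(m,cv2.MORPH_CLOSE,np.ones((9,9)))
n,l,s,ce=cv2.connectedComponentsWithStats(m)
for i in range(1,n):
    if s[i,4]<300: continue
    v,u=np.nonzero(l==i); P=onplane(c,np.c_[u,v],.009)[:,:2].astype(np.float32); print(s[i],cv2.minAreaRect(P))
E
```

```text
[ 0.62   0.343  1.683 -0.     1.117 -0.906] [0.40701378 0.33555893 0.13550895] [-3.14031956e+00 -1.25138182e-03  3.09659248e+00] 0.05001779894293641
[[ 0.044 -0.958 -0.283  0.324]
 [ 0.999  0.042  0.013  0.341]
 [-0.001 -0.284  0.959  0.297]
 [ 0.     0.     0.     1.   ]]
[ 305  179   23  132 2656] ((0.4166306257247925, 0.33120089769363403), (0.017186477780342102, 0.11171020567417145), 87.65099334716797)
[ 38 315  39  71 442] ((0.5047458410263062, 0.09269539266824722), (0.0731673613190651, 0.011641171760857105), 6.031630039215088)
```

View pics/w1.png

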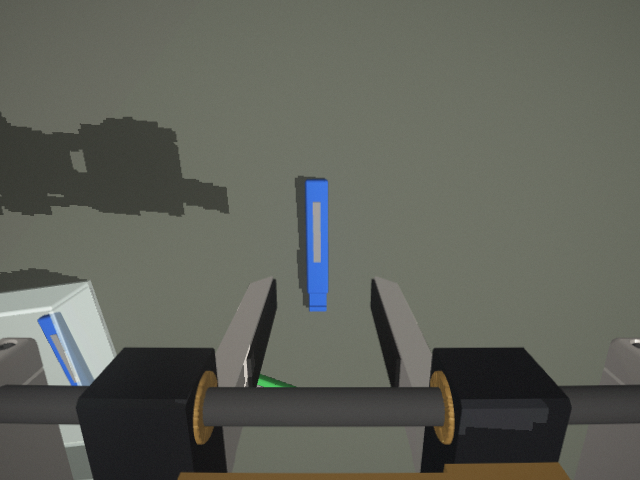

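Wrist view: the lever lies between the jaws at (317,245), well aligned with the tool. I'll grasp it.

Request:
play_rows --motion '[[[-0.04, -0.02, 0.15, 0, 0, 0, 0], [-0.04, -0.02, 0.3, 0, 0, 0, 0], [-0.04, -0.02, 0.4, 0, 0, 0, 0], [-0.04, -0.02, 0.452, 0, 0, 0, 0], [-0.04, -0.02, 0.452, 0, 0, 0, 0], [-0.04, -0.02, 0.452, 0, 0, 0, -1], [-0.04, -0.02, 0.452, 0, 0, 0, -1], [-0.04, -0.02, 0.452, 0, 0, 0, -1], [-0.04, -0.02, 0.452, 0, 0, 0, -1]]]' --grip_force 35

```text
time_s: 1.65
ee_pos: [0.4156, 0.3327, 0.0247]
eef_rot: [3.141, 0.001, 3.098]
force: [-0.4, -0.4, 0.3]
grip_width: 0.0183
grip_force: 0.1
```

```bash
cat >> h.py <<'E'
CY=np.radians(5.5); CC=np.array([.5365,.0165,0]); RC=R.from_euler('z',CY)
def case(x,y,z): return CC+RC.apply([x,y,z])
E
python3 - <<'E'
from h import *
o=get_obs(); print(o['ee_pos'],o['grip_width'],o['grip_force'])
rel(case(-.003,.036,.11),[np.pi,0,np.pi+CY])
E
```

```text
[0.41561977 0.33271941 0.02468035] 0.01827455974368147 0.12617227155715227
rel [-0.506, -1.102, -0.342] [0.0001, 0.0002, -0.0222]
```

Request:
play_rows --motion '[[[0, 0, 0, 0, 0, 0, -1], [0, 0, 0, 0, 0, 0, -1], [0, 0, -0.2, 0, 0, 0, -1], [0, 0, -0.36, 0, 0, 0, -1], [-0.1, -0.18, -0.36, 0, 0, -0.01, -1], [-0.2, -0.36, -0.36, 0, 0, -0.022, -1], [-0.3, -0.53, -0.36, 0, 0, -0.022, -1], [-0.4, -0.7, -0.36, 0, 0, -0.022, -1], [-0.506, -0.88, -0.36, 0, 0, -0.022, -1], [-0.506, -0.99, -0.36, 0, 0, -0.022, -1]]]'

```text
time_s: 2.65
ee_pos: [0.5326, 0.0769, 0.114]
eef_rot: [-3.141, 0.001, -3.049]
force: [-0.8, -0.4, -0.1]
grip_width: 0.0173
grip_force: 35.0
```

```bash
python3 - <<'E'
from h import *
o=get_obs(); print(o['ee_pos'],o['grip_width'],o['grip_force'])
rel(case(-.003,.036,.029),[np.pi,0,np.pi+CY])
E
```

```text
[0.53258324 0.07690283 0.11403164] 0.017268104368621206 35.00009894371033
rel [0.02, -0.098, 0.34] [-0.0, 0.0001, -0.0005]
```

Request:
play_rows --motion '[[[0.01, -0.1, 0, 0, 0, 0, -1], [0.01, -0.1, 0, 0, 0, 0, -1], [0.01, -0.1, 0.15, 0, 0, 0, -1], [0.01, -0.1, 0.28, 0, 0, 0, -1], [0.01, -0.1, 0.34, 0, 0, 0, -1], [0.01, -0.1, 0.34, 0, 0, 0, -1], [0.01, -0.1, 0.34, 0, 0, 0, -0.4], [0.01, -0.1, 0.34, 0, 0, 0, -0.4], [0.01, -0.1, 0.1, 0, 0, 0, -0.4], [0.01, -0.1, -0.2, 0, 0, 0, -0.4]]]'

```text
time_s: 3.65
ee_pos: [0.5302, 0.0548, 0.1302]
eef_rot: [3.141, -0.002, -3.047]
force: [0.4, -0.4, 1.5]
grip_width: 0.0282
grip_force: 0.0
```

```bash
cat >> h.py <<'E'
def levers(c):
    f=c['frame']; hsv=cv2.cvtColor(f,cv2.COLOR_RGB2HSV)
    m=((hsv[...,0]>105)&(hsv[...,0]<130)&(hsv[...,1]>150)&(hsv[...,2]>50)).astype(np.uint8)
    m=cv2.morphologyEx(m,cv2.MORPH_CLOSE,np.ones((5,5)))
    n,l,s,ce=cv2.connectedComponentsWithStats(m)
    for i in range(1,n):
        if s[i,4]<60: continue
        v,u=np.nonzero(l==i); P=onplane(c,np.c_[u,v],.009)[:,:2].astype(np.float32); a=np.linalg.eigh(np.cov(P.T))[1][:,1]
        r=cv2.minAreaRect(P); print(ce[i].round(),s[i,4],np.round(r[0],4),np.round(r[1],3),'yaw',np.degrees(np.arctan2(a[1],a[0])).round(1))
E
python3 - <<'E'
from h import *
o=get_obs(); print(o['ee_pos'],o['grip_width'],o['grip_force'])
c=snap('side'); save(c,'s1.png'); levers(c)
c=snap('top'); levers(c)
rel([.50,-.18,.2],[np.pi,0,np.pi-.131]); rel([.422,-.319,.1],[np.pi,0,np.pi-.131])
E
```

```text
[0.53022747 0.05481847 0.13018217] 0.02815027031052804 0.0
[397. 196.] 177 [ 0.4197 -0.3148] [0.025 0.11 ] yaw 174.5
[348. 293.] 269 [0.5296 0.0567] [0.11 0.02] yaw -174.7
[442. 324.] 453 [ 0.4217 -0.3192] [0.018 0.112] yaw 172.5
rel [0.22, -0.923, -0.258] [0.0001, 0.0018, 0.036]
rel [0.588, -1.447, 0.139] [0.0001, 0.0018, 0.036]
```

View pics/s1.png

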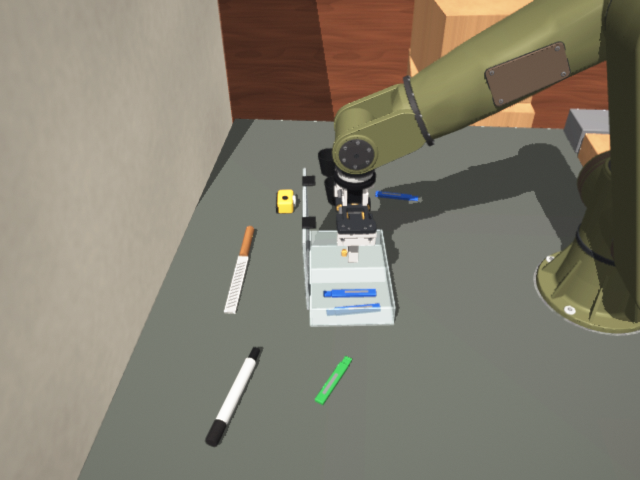

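Side view: lever one lies in the lever compartment at (348,293). The second lever is still at (397,196), and there is no third. Moving to the second.

Request:
play_rows --motion '[[[0, 0, -0.15, 0, 0, 0, -0.2], [0.07, -0.18, -0.15, 0, 0, 0.01, 0], [0.14, -0.36, -0.1, 0, 0, 0.02, 0], [0.21, -0.54, -0.1, 0, 0, 0.036, 0], [0.28, -0.72, -0.05, 0, 0, 0.036, 0], [0.35, -0.9, 0, 0, 0, 0.036, 0], [0.4, -1, 0, 0, 0, 0.036, 0], [0.4, -1, 0, 0, 0, 0.036, 0]]]'

```text
time_s: 4.55
ee_pos: [0.4539, -0.2063, 0.1291]
eef_rot: [-3.141, 0.0, 3.007]
force: [-0.3, 0.1, 0.6]
grip_width: 0.047
grip_force: 0.0
```

```bash
python3 - <<'E'
from h import *
o=get_obs(); print(o['ee_pos'],o['grip_width'],o['qpos'].round(2))
c=snap('wrist'); levers(c)
rel([.4217,-.319,.023],[np.pi,0,np.pi-.131])
E
```

```text
[ 0.45393027 -0.20629626  0.12906032] 0.04704792898437302 [-0.5   0.29  1.77 -0.    1.08 -1.94]
[172. 211.] 2783 [ 0.4217 -0.3187] [0.019 0.112] yaw 172.8
[637. 281.] 571 [0.5277 0.0488] [0.104 0.004] yaw -173.8
rel [0.07, -0.47, 0.425] [-0.0, 0.0001, -0.0005]
```

Request:
play_rows --motion '[[[0.03, -0.18, 0, 0, 0, 0, 0], [0.07, -0.36, 0, 0, 0, 0, 0], [0.07, -0.47, 0, 0, 0, 0, 0], [0.07, -0.47, 0.15, 0, 0, 0, 0], [0.07, -0.47, 0.3, 0, 0, 0, 0], [0.07, -0.47, 0.425, 0, 0, 0, 0], [0.07, -0.47, 0.425, 0, 0, 0, 0], [0.07, -0.47, 0.425, 0, 0, 0, -1], [0.07, -0.47, 0.425, 0, 0, 0, -1], [0.07, -0.47, 0.425, 0, 0, 0, -1]]]'

```text
time_s: 5.6
ee_pos: [0.4226, -0.3177, 0.0233]
eef_rot: [-3.141, 0.001, 3.011]
force: [0.5, -0.4, 1.0]
grip_width: 0.0267
grip_force: 0.1
```

Request:
play_rows --motion '[[[0, 0, 0, 0, 0, 0, -1], [0, 0, 0, 0, 0, 0, -1], [0, 0, 0, 0, 0, 0, -1], [0, 0, -0.2, 0, 0, 0, -1], [0, 0, -0.4, 0, 0, 0, -1], [0, 0, -0.4, 0, 0, 0, -1]]]'

```text
time_s: 6.2
ee_pos: [0.4241, -0.3196, 0.1287]
eef_rot: [-3.136, 0.008, 3.01]
force: [1.1, -0.5, -0.9]
grip_width: 0.0172
grip_force: 35.0
```

```bash
python3 - <<'E'
from h import *
o=get_obs(); print(o['ee_pos'],o['grip_width'],o['grip_force'])
rel(case(-.003,.045,.12),[np.pi,0,np.pi+CY])
E
```

```text
[ 0.42414329 -0.31964305  0.12873739] 0.01723739112904017 34.99787986278534
rel [-0.217, 1.565, 0.028] [-0.001, 0.0012, -0.0362]
```

Request:
play_rows --motion '[[[0, 0.18, 0, 0, 0, 0, -1], [-0.03, 0.36, 0, 0, 0, -0.01, -1], [-0.06, 0.54, 0, 0, 0, -0.02, -1], [-0.1, 0.72, 0, 0, 0, -0.036, -1], [-0.13, 0.9, 0, 0, 0, -0.036, -1], [-0.15, 1, 0, 0, 0, -0.036, -1], [-0.15, 1, 0, 0, 0, -0.036, -1]]]'

```text
time_s: 6.9
ee_pos: [0.4925, -0.0724, 0.1221]
eef_rot: [3.141, -0.001, -3.044]
force: [-0.5, -0.7, -1.0]
grip_width: 0.0171
grip_force: 35.0
```

```bash
python3 - <<'E'
from h import *
o=get_obs(); print(o['ee_pos'],o['grip_width'],o['grip_force'])
c=snap('side'); levers(c)
rel(case(-.003,.047,.039),[np.pi,0,np.pi+CY])
E
```

```text
[ 0.49250007 -0.07241539  0.12205291] 0.017070275890281487 34.99823570251465
[355. 223.] 102 [ 0.5233 -0.1925] [0.05  0.024] yaw 174.0
[386. 222.] 118 [ 0.4474 -0.1978] [0.049 0.024] yaw -172.9
[348. 293.] 266 [0.5297 0.0563] [0.11 0.02] yaw -174.7
rel [-0.2, 0.531, 0.332] [0.0, -0.0001, 0.0002]
```

Request:
play_rows --motion '[[[-0.07, 0.18, 0, 0, 0, 0, -1], [-0.14, 0.36, 0, 0, 0, 0, -1], [-0.2, 0.53, 0, 0, 0, 0, -1], [-0.2, 0.53, 0.02, 0, 0, 0, -1], [-0.2, 0.53, 0.2, 0, 0, 0, -1], [-0.2, 0.53, 0.33, 0, 0, 0, -1], [-0.2, 0.53, 0.33, 0, 0, 0, -1], [-0.2, 0.53, 0.33, 0, 0, 0, -0.4], [-0.2, 0.53, 0.33, 0, 0, 0, -0.4], [-0.2, 0.53, 0, 0, 0, 0, -0.4]]]'

```text
time_s: 7.95
ee_pos: [0.5272, 0.0611, 0.0875]
eef_rot: [3.141, -0.008, -3.047]
force: [0.3, 0.1, 0.9]
grip_width: 0.028
grip_force: 0.0
```

```bash
cat >> h.py <<'E'
def cup(c,x,y,r=.07):
    W=cloud(c).reshape(-1,3); k=W[(np.abs(W[:,2]-.058)<.006)&(np.hypot(W[:,0]-x,W[:,1]-y)<r)]
    print('cup',len(k),cv2.minEnclosingCircle(k[:,:2].astype(np.float32)) if len(k) else '')
E
python3 - <<'E'
from h import *
o=get_obs(); print(o['ee_pos'],o['grip_width'],o['grip_force'],o['qpos'].round(2))
c=snap('side'); save(c,'s2.png'); levers(c); cup(c,.58,-.293)
c=snap('top'); cup(c,.58,-.293)
rel([.58,-.293,.15],[np.pi,0,np.pi/2])
rel([.58,-.293,.15],[np.pi,0,-np.pi/2])
E
```

```text
[0.52719031 0.06105534 0.0874552 ] 0.027974090684665394 0.0 [ 0.05  0.42  1.71 -0.    1.03 -1.62]
[351. 293.] 338 [0.5285 0.0542] [0.113 0.023] yaw -172.9
cup 60 ((0.58701092004776, -0.29201412200927734), 0.03435202315449715)
cup 192 ((0.5800286531448364, -0.292588472366333), 0.03415293246507645)
rel [-0.058, -1.43, -0.211] [0.0013, 0.0013, 0.265]
rel [-0.058, -1.43, -0.211] [-0.0012, 0.0012, -0.235]
```

View pics/s2.png

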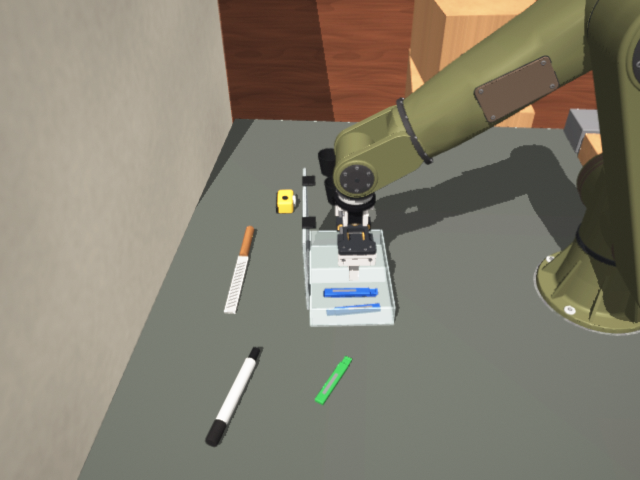

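Side view: the levers sit stacked in the compartment at (351,293). Next I move over the cup with the jaws closing along world x.

Request:
play_rows --motion '[[[0, 0, -0.2, 0, 0, 0, 0], [0, -0.1, -0.3, 0, 0, 0.02, 1], [0, -0.2, -0.3, 0, 0, 0.044, 1], [0, -0.3, -0.3, 0, 0, 0.067, 1], [0, -0.45, -0.3, 0, 0, 0.09, 1], [0, -0.6, -0.3, 0, 0, 0.113, 1], [0, -0.7, -0.3, 0, 0, 0.136, 1], [0, -0.8, -0.3, 0, 0, 0.16, 1], [-0.03, -0.9, -0.3, 0, 0, 0.183, 1], [-0.05, -1, -0.3, 0, 0, 0.207, 1]]]'

```text
time_s: 9.05
ee_pos: [0.566, -0.1876, 0.1671]
eef_rot: [3.139, 0.002, 1.93]
force: [-0.4, -0.0, 0.3]
grip_width: 0.0934
grip_force: 0.0
```

```bash
python3 - <<'E'
from h import *
o=get_obs(); print(o['ee_pos'],o['grip_width'],o['qpos'].round(2))
rel([.58,-.293,.19],[np.pi,0,np.pi/2])
E
```

```text
[ 0.56597279 -0.18756999  0.16711861] 0.09340851807334026 [-0.38  0.45  1.45 -0.    1.24 -0.74]
rel [-0.415, -0.096, -0.091] [0.0004, 0.0003, 0.0572]
```

Request:
play_rows --motion '[[[-0.15, -0.03, -0.09, 0, 0, 0.02, 1], [-0.3, -0.07, -0.09, 0, 0, 0.04, 1], [-0.415, -0.096, -0.09, 0, 0, 0.057, 1], [-0.415, -0.096, -0.09, 0, 0, 0.057, 1]]]'

```text
time_s: 9.45
ee_pos: [0.5799, -0.2951, 0.1891]
eef_rot: [3.14, 0.002, 1.572]
force: [1.1, 0.7, 0.1]
grip_width: 0.094
grip_force: 0.0
```

Request:
play_rows --motion '[[[0, 0, 0, 0, 0.02, 0, 1], [0, 0, 0, 0, 0.04, 0, 1], [0, 0, 0, 0, 0.05, 0, 1]]]'

```text
time_s: 9.75
ee_pos: [0.58, -0.2919, 0.1892]
eef_rot: [3.139, -0.318, 1.58]
force: [-0.1, 0.3, -0.4]
grip_width: 0.0939
grip_force: 0.0
```

```bash
python3 - <<'E'
from h import *
o=get_obs(); print(o['ee_pos'],o['eef_rot'],o['grip_width'],o['qpos'].round(2))
c=snap('wrist'); cup(c,.58,-.293); c=snap('top'); cup(c,.58,-.293,.08)
E
```

```text
[ 0.58004885 -0.29192746  0.18916348] [ 3.13914032 -0.31786279  1.57998089] 0.0939197442072771 [-0.62  0.65  1.12  0.26  1.56 -0.66]
cup 1383 ((0.5801221132278442, -0.29395684599876404), 0.033867813646793365)
cup 195 ((0.579366147518158, -0.29294082522392273), 0.03444010391831398)
```

Positive j4 tips the hand towards +y, and it has ample range. I'll fit the arm's kinematics to check the pouring pose before I grasp.

```bash
cat > kin.py <<'E'
from h import *
D=[(.30038,1.52152,.54977,.22396),(.343,1.683,.5275,.1355),(.42,1.71,.5307,.0875),(.45,1.45,.5962,.1671),(.29,1.77,.4986,.1291)]
A=[];b=[]
for q2,q3,r,z in D:
    s=q2+q3; A+=[[1,0,np.sin(q2),np.sin(s),np.cos(s)],[0,1,np.cos(q2),np.cos(s),-np.sin(s)]]; b+=[r,z]
X,res,_,_=np.linalg.lstsq(np.array(A),np.array(b),rcond=None)
a1,d,L2,F,B=X
def wrist(q,L6): 
    s=q[1]+q[2]; r=a1+L2*np.sin(q[1])+F*np.sin(s)+B*np.cos(s); z=d+L6+L2*np.cos(q[1])+F*np.cos(s)-B*np.sin(s)
    return np.array([r*np.cos(q[0]),r*np.sin(q[0]),z])
def rot(q,s4=1,s6=1): 
    return R.from_euler('z',q[0])*R.from_euler('y',q[1]+q[2])*R.from_euler('z',s4*q[3])*R.from_euler('y',q[4])*R.from_euler('z',s6*q[5])
E
python3 - <<'E'
from kin import *
print('X',X.round(3),'err',(np.array(A)@X-b).round(4))
o=get_obs(); q=o['qpos']; Rm=R.from_euler('xyz',o['eef_rot']); 
q0=np.array([1.12140548,.30038,1.52152,0,1.32071,-.06658]); R0=R.from_euler('xyz',[-3.140574,0,2.758786])
for s4 in(1,-1):
  for s6 in(1,-1):
    C=rot(q0,s4,s6).inv()*R0; print(s4,s6,C.as_euler('xyz').round(2),(rot(q,s4,s6)*C*Rm.inv()).magnitude().round(4))
f=lambda L:np.linalg.norm(wrist(q,L)+L*Rm.apply([0,0,1])-o['ee_pos'])
for L in np.arange(0.05,.3,.03): print(L.round(2),f(L).round(4))
E
```

```text
X [ 0.009 -0.026  0.421  0.442  0.046] err [ 0.0006 -0.001   0.      0.0005  0.0005 -0.0015 -0.0005  0.0008 -0.0005
  0.0012]Traceback (most recent call last):
  File "<stdin>", line 7, in <module>
AttributeError: 'float' object has no attribute 'round'
```

```bash
python3 - <<'E'
from kin import *
from scipy.optimize import least_squares, minimize_scalar
o=get_obs(); q=o['qpos']; Rm=R.from_euler('xyz',o['eef_rot']); 
q0=np.array([1.12140548,.30038,1.52152,0,1.32071,-.06658]); R0=R.from_euler('xyz',[-3.140574,0,2.758786])
best=None
for s4 in(1,-1):
  for s6 in(1,-1):
    C=rot(q0,s4,s6).inv()*R0; e=(rot(q,s4,s6)*C*Rm.inv()).magnitude(); print(s4,s6,C.as_euler('xyz').round(2),e)
    if best is None or e<best[0]: best=(e,s4,s6,C)
_,s4,s6,C=best
f=lambda L:np.linalg.norm(wrist(q,L)+L*Rm.apply([0,0,1])-o['ee_pos'])
m=minimize_scalar(f,bounds=(.02,.4),method='bounded'); L=m.x; print('L6',L,m.fun)
lo=np.array([-3.03,-.79,.23,-1.04,0,-2.55]);hi=np.array([3.03,2.21,2.52,4.18,3.07,2.55])
def ik(p,Rt,qs):
    g=lambda q:np.r_[(wrist(q,L)+L*Rt.apply([0,0,1])-p)*10,(rot(q,s4,s6)*C*Rt.inv()).as_rotvec()]
    r=least_squares(g,np.clip(qs,lo+.001,hi-.001),bounds=(lo,hi)); return r.x,np.abs(r.fun).max()
base=R.from_euler('xyz',[np.pi,0,np.pi/2])
for x,y,z in[(.51,-.06,.2),(.50,-.05,.17),(.5,-.02,.2)]:
    qs=q
    for t in range(0,141,10):
        qs,e=ik(np.array([x,y,z]),base*R.from_rotvec([0,np.radians(t),0]),qs)
        if t>=60 and t%20==0: print((x,y,z),t,qs.round(2),round(e,4),'wrist',wrist(qs,L).round(2))
E
```

```text
1 1 [ 0.   -0.    1.57] 6.791022499587182e-05
1 -1 [ 0.   -0.    1.44] 1.1798134630959025
-1 1 [ 0.   -0.    1.57] 0.5071812424754073
-1 -1 [ 0.   -0.    1.44] 1.2649060271650236
L6 0.3469641396739985 0.021164324985560153
(0.51, -0.06, 0.2) 60 [-0.62  0.68  1.45  0.8   1.73 -0.8 ] 0.0 wrist [ 0.51 -0.36  0.37]
(0.51, -0.06, 0.2) 80 [-0.67  0.91  1.36  0.97  1.93 -0.87] 0.0 wrist [ 0.51 -0.4   0.26]
(0.51, -0.06, 0.2) 100 [-0.67  1.13  1.29  1.16  2.13 -0.91] 0.0 wrist [ 0.51 -0.4   0.14]
(0.51, -0.06, 0.2) 120 [-0.62  1.33  1.22  1.37  2.34 -0.89] 0.0 wrist [ 0.51 -0.36  0.03]
(0.51, -0.06, 0.2) 140 [-0.51  1.5   1.18  1.67  2.54 -0.82] 0.0 wrist [ 0.51 -0.28 -0.07]
(0.5, -0.05, 0.17) 60 [-0.61  0.7   1.5   0.79  1.67 -0.85] 0.0 wrist [ 0.5  -0.35  0.34]
(0.5, -0.05, 0.17) 80 [-0.66  0.94  1.4   0.96  1.89 -0.93] 0.0 wrist [ 0.5  -0.39  0.23]
(0.5, -0.05, 0.17) 100 [-0.66  1.17  1.3   1.13  2.11 -0.97] 0.0 wrist [ 0.5  -0.39  0.11]
(0.5, -0.05, 0.17) 120 [-0.61  1.38  1.22  1.34  2.32 -0.96] 0.0 wrist [ 0.5  -0.35 -0.  ]
(0.5, -0.05, 0.17) 140 [-0.5   1.56  1.16  1.63  2.54 -0.88] 0.0 wrist [ 0.5  -0.27 -0.1 ]
(0.5, -0.02, 0.2) 60 [-0.57  0.63  1.55  0.82  1.67 -0.8 ] 0.0 wrist [ 0.5  -0.32  0.37]
(0.5, -0.02, 0.2) 80 [-0.63  0.86  1.47  0.99  1.88 -0.91] 0.0 wrist [ 0.5  -0.36  0.26]
(0.5, -0.02, 0.2) 100 [-0.63  1.09  1.39  1.16  2.08 -0.96] 0.0 wrist [ 0.5  -0.36  0.14]
(0.5, -0.02, 0.2) 120 [-0.57  1.3   1.32  1.36  2.3  -0.98] 0.0 wrist [ 0.5  -0.32  0.03]
(0.5, -0.02, 0.2) 140 [-0.45  1.48  1.27  1.63  2.52 -0.93] 0.0 wrist [ 0.5  -0.24 -0.07]
```

The pose is feasible, but the wrist drops low past 90°. So I'll grasp with the tool leaned −30°, which puts the cup near 125° when the tool is about horizontal.

```bash
python3 - <<'E'
from h import *
base=R.from_euler('xyz',[np.pi,0,np.pi/2]); Rt=base*R.from_rotvec([0,-np.pi/6,0])
g=np.array([.580,-.293,.028]); print(Rt.apply([0,0,1]))
rel(g-.13*Rt.apply([0,0,1]),Rt.as_euler('xyz'))
E
```

```text
[ 8.32667268e-17 -5.00000000e-01 -8.66025404e-01]
rel [0.186, 0.003, 0.26] [0.0002, -0.1334, 0.0011]
```

Request:
play_rows --motion '[[[0, 0, 0, 0, -0.022, 0, 1], [0.04, 0, 0, 0, -0.044, 0, 1], [0.08, 0, 0.06, 0, -0.066, 0, 1], [0.12, 0, 0.12, 0, -0.088, 0, 1], [0.16, 0, 0.2, 0, -0.11, 0, 1], [0.186, 0.003, 0.26, 0, -0.133, 0.001, 1], [0.186, 0.003, 0.26, 0, -0.133, 0.001, 1], [0.186, 0.003, 0.26, 0, -0.133, 0.001, 1]]]'

```text
time_s: 10.65
ee_pos: [0.581, -0.2258, 0.1413]
eef_rot: [3.14, 0.521, 1.575]
force: [0.4, -0.5, 0.7]
grip_width: 0.0938
grip_force: 0.0
```

```bash
python3 - <<'E'
from h import *
o=get_obs(); print(o['ee_pos'],o['eef_rot'],o['qpos'].round(2))
base=R.from_euler('xyz',[np.pi,0,np.pi/2]); Rt=base*R.from_rotvec([0,-np.pi/6,0])
c=snap('wrist'); cup(c,.58,-.293); save(c,'w2.png')
rel([.580,-.293,.028],Rt.as_euler('xyz'))
E
```

```text
[ 0.5810495  -0.22582247  0.14130101] [3.13953438 0.52061548 1.57509963] [-0.23  0.5   1.53 -0.59  1.06  0.04]
cup 1986 ((0.5796741247177124, -0.29363709688186646), 0.03471152484416962)
rel [-0.003, -0.006, 0.526] [0.0006, -0.0005, 0.0002]
```

View pics/w2.png

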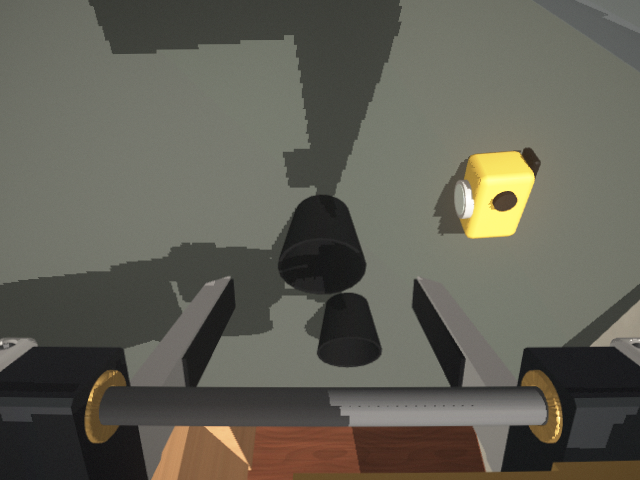

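Wrist view: the target cup at (322,245) is centred between the jaws, and the look-alike at (350,330) is farther away. The headlamp at (500,195) is clear. Descending along the tool axis and gripping.

Request:
play_rows --motion '[[[-0.003, -0.006, 0.12, 0, 0, 0, 1], [-0.003, -0.006, 0.24, 0, 0, 0, 1], [-0.003, -0.006, 0.36, 0, 0, 0, 1], [-0.003, -0.006, 0.46, 0, 0, 0, 1], [-0.003, -0.006, 0.525, 0, 0, 0, 1], [-0.003, -0.006, 0.525, 0, 0, 0, 1], [-0.003, -0.006, 0.525, 0, 0, 0, -1], [-0.003, -0.006, 0.525, 0, 0, 0, -1], [-0.003, -0.006, 0.525, 0, 0, 0, -1], [-0.003, -0.006, 0.525, 0, 0, 0, -1]]]' --grip_force 40

```text
time_s: 11.7
ee_pos: [0.5795, -0.2929, 0.0276]
eef_rot: [3.14, 0.522, 1.572]
force: [1.5, 0.1, 0.7]
grip_width: 0.0657
grip_force: 0.5
```

```bash
python3 - <<'E'
from h import *
o=get_obs(); print(o['ee_pos'],o['eef_rot'],o['qpos'].round(2),o['grip_width'],o['grip_force'])
E
```

```text
[ 0.57951987 -0.29294689  0.02760054] [3.13967054 0.52181743 1.57186809] [-0.34  0.69  1.53 -0.67  0.85  0.09] 0.06574960149287686 0.5286577460356057
```

Request:
play_rows --motion '[[[0, 0, 0, 0, 0, 0, -1], [0, 0, 0, 0, 0, 0, -1], [0, 0, 0, 0, 0, 0, -1], [-0.06, 0, -0.1, 0, 0, 0, -1], [-0.12, 0, -0.2, 0, 0, 0, -1], [-0.2, 0, -0.346, 0, 0, 0, -1], [-0.28, 0, -0.484, 0, 0, 0, -1], [-0.28, 0, -0.484, 0, 0, 0, -1]]]'

```text
time_s: 12.5
ee_pos: [0.5807, -0.2942, 0.1725]
eef_rot: [3.132, 0.524, 1.568]
force: [-0.3, -0.7, -0.9]
grip_width: 0.0607
grip_force: 38.5
```

```bash
python3 - <<'E'
from h import *
o=get_obs(); print(o['ee_pos'],o['qpos'].round(2),o['grip_width'],o['grip_force'])
c=snap('side'); save(c,'s3.png'); cv2.imwrite('pics/s3c.png',cv2.resize(c['frame'][60:300,220:540],None,fx=2,fy=2)[:,:,::-1]); levers(c)
base=R.from_euler('xyz',[np.pi,0,np.pi/2])
rel([.51,-.03,.19],(base*R.from_rotvec([0,-np.pi/6,0])).as_euler('xyz'))
E
```

```text
[ 0.58072522 -0.29418462  0.1725113 ] [-0.34  0.49  1.46 -0.57  1.06 -0.09] 0.06066966931597 38.504285163754446
[351. 293.] 339 [0.5285 0.0542] [0.113 0.024] yaw -172.9
rel [0.872, -0.277, -0.601] [0.0008, -0.0001, -0.0002]
```

View pics/s3c.png

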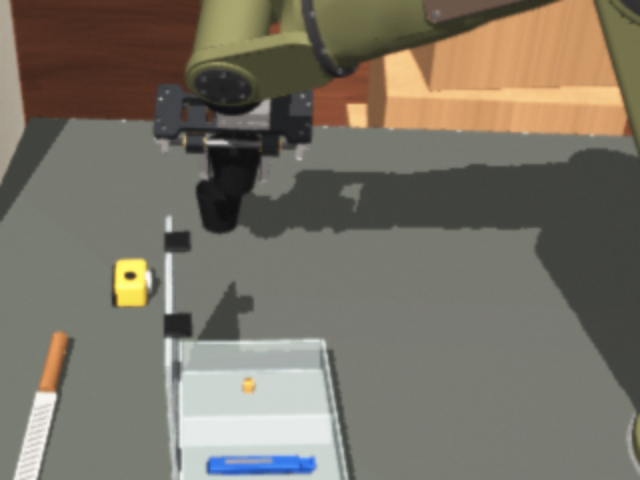

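Side crop: the target cup hangs in the jaws at (237,165), and the dark cup at (218,205) is the look-alike on the bench. Moving over the cap compartment, x first to stay clear of the lid.

Request:
play_rows --motion '[[[0, -0.14, -0.05, 0, 0, 0, -1], [0, -0.277, -0.07, 0, 0, 0, -1], [0.15, -0.277, -0.14, 0, 0, 0, -1], [0.3, -0.277, -0.24, 0, 0, 0, -1], [0.45, -0.277, -0.34, 0, 0, 0, -1], [0.6, -0.277, -0.44, 0, 0, 0, -1], [0.74, -0.277, -0.54, 0, 0, 0, -1], [0.87, -0.277, -0.6, 0, 0, 0, -1], [0.87, -0.277, -0.6, 0, 0, 0, -1]]]'

```text
time_s: 13.45
ee_pos: [0.5088, -0.0271, 0.1864]
eef_rot: [-3.139, 0.521, 1.577]
force: [0.0, -0.6, -2.3]
grip_width: 0.0612
grip_force: 38.5
```

Request:
play_rows --motion '[[[0, 0, 0, 0, 0.02, 0, -1], [0, 0, 0, 0, 0.04, 0, -1], [0, 0, 0, 0, 0.06, 0, -1], [0, 0, 0, 0, 0.08, 0, -1], [0, 0, 0, 0, 0.1, 0, -1], [0, 0, 0, 0, 0.12, 0, -1], [0, 0, 0, 0, 0.14, 0, -1], [0, 0, 0, 0, 0.15, 0, -1], [0, 0, 0, 0, 0.16, 0, -1]]]'

```text
time_s: 14.35
ee_pos: [0.5088, -0.0315, 0.1868]
eef_rot: [-3.14, -0.487, 1.569]
force: [0.3, 0.2, -0.9]
grip_width: 0.0613
grip_force: 38.4
```

```bash
python3 - <<'E'
from h import *
o=get_obs(); print(o['ee_pos'],o['eef_rot'],o['qpos'].round(2),o['grip_width'],o['grip_force'])
base=R.from_euler('xyz',[np.pi,0,np.pi/2])
print(np.degrees((base.inv()*R.from_euler('xyz',o['eef_rot'])).as_rotvec()))
E
```

```text
[ 0.50880884 -0.03148234  0.18683661] [-3.13989082 -0.48677185  1.56918102] [-0.35  0.32  1.65  0.46  1.37 -0.49] 0.06126978670674888 38.36545557876207
[ 0.07304943 27.89003534  0.06698358]
```

Request:
play_rows --motion '[[[0, 0, 0, 0, 0.022, 0, -1], [0, 0, 0, 0, 0.044, 0, -1], [0, 0, 0, 0, 0.066, 0, -1], [0, 0, 0, 0, 0.088, 0, -1], [0, 0, 0, 0, 0.11, 0, -1], [0, 0, 0, 0, 0.132, 0, -1], [0, 0, 0, 0, 0.154, 0, -1], [0, 0, 0, 0, 0.176, 0, -1], [0, 0, 0, 0, 0.19, 0, -1], [0, 0, 0, 0, 0.19, 0, -1]]]'

```text
time_s: 15.35
ee_pos: [0.5086, -0.0305, 0.1854]
eef_rot: [-0.051, -1.46, -1.52]
force: [0.2, -0.8, -0.4]
grip_width: 0.0612
grip_force: 38.3
```

```bash
python3 - <<'E'
from h import *
o=get_obs(); print(o['ee_pos'],o['eef_rot'],o['qpos'].round(2),o['grip_width'],o['grip_force'])
c=snap('top'); s=snap('side')
cv2.imwrite('pics/p1.png',np.hstack([cv2.resize(c['frame'][190:330,215:375],(480,420)),cv2.resize(s['frame'][150:340,290:400],(240,420))])[:,:,::-1])
E
```

```text
[ 0.50863611 -0.03053415  0.18544572] [-0.05106725 -1.45973611 -1.5199469 ] [-0.57  0.81  1.59  1.21  2.03 -0.87] 0.061232733876911895 38.3447482941591
```

View pics/p1.png

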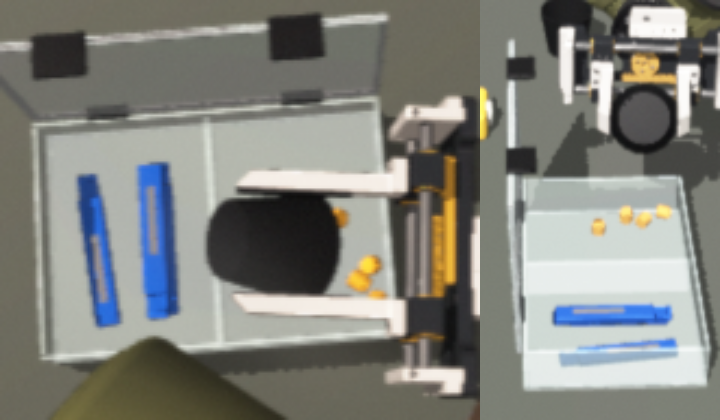

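The top and side views show four caps in the right compartment, the stored one plus three. I'll tip a bit further with a shake in case any caps were hidden, then return.

Request:
play_rows --motion '[[[0.1, 0, 0, 0, 0.02, 0, -1], [0.1, 0, 0, 0, 0.035, 0, -1], [0.06, 0, 0, 0, 0.035, 0, -1], [0.12, 0, 0, 0, 0.035, 0, -1], [0.06, 0, 0, 0, 0.035, 0, -1], [0.1, 0, 0, 0, 0.02, 0, -1], [0.1, 0, 0, 0, 0, 0, -1], [0.1, 0, 0, 0, -0.02, 0, -1], [0.1, 0, 0, 0, -0.04, 0, -1], [0.1, 0, 0, 0, -0.06, 0, -1]]]'

```text
time_s: 16.45
ee_pos: [0.5095, -0.0341, 0.2137]
eef_rot: [3.131, -1.291, 1.581]
force: [-0.2, -0.1, -0.9]
grip_width: 0.0611
grip_force: 38.3
```

```bash
python3 - <<'E'
from h import *
o=get_obs(); print(o['ee_pos'],o['qpos'].round(2),o['grip_width'],o['grip_force'])
base=R.from_euler('xyz',[np.pi,0,np.pi/2])
print(np.degrees((base.inv()*R.from_euler('xyz',o['eef_rot'])).as_rotvec()))
rel([.509,-.06,.22],(base*R.from_rotvec([0,-np.pi/6,0])).as_euler('xyz'))
E
```

```text
[ 0.50953423 -0.03407316  0.21370717] [-0.56  0.59  1.59  1.    1.83 -0.77] 0.061141447213716525 38.34661565116647
[-0.14194517 73.99331753 -0.10429642]
rel [-0.004, -0.002, -0.107] [0.0005, -0.2889, 0.0002]
```

Request:
play_rows --motion '[[[0, 0, 0, 0, -0.022, 0, -1], [0, 0, 0, 0, -0.044, 0, -1], [0, 0, 0, 0, -0.066, 0, -1], [0, 0, 0, 0, -0.088, 0, -1], [0, 0, 0, 0, -0.11, 0, -1], [0, 0, 0, 0, -0.132, 0, -1], [0, 0, 0, 0, -0.154, 0, -1], [0, 0, 0, 0, -0.176, 0, -1], [0, 0, 0, 0, -0.198, 0, -1], [0, 0, 0, 0, -0.22, 0, -1]]]'

```text
time_s: 17.45
ee_pos: [0.5102, -0.0338, 0.2154]
eef_rot: [3.134, 0.089, 1.572]
force: [-0.4, -1.0, -1.3]
grip_width: 0.0609
grip_force: 38.4
```

Request:
play_rows --motion '[[[0, 0, 0, 0, -0.022, 0, -1], [0, 0, 0, 0, -0.044, 0, -1], [0, 0, 0, 0, -0.066, 0, -1], [0, 0, 0, 0, -0.066, 0, -1], [0, 0, 0, 0, -0.069, 0, -1], [0, 0, 0, 0, -0.069, 0, -1]]]'

```text
time_s: 18.05
ee_pos: [0.5095, -0.0336, 0.2137]
eef_rot: [3.139, 0.514, 1.571]
force: [1.0, 0.4, -0.8]
grip_width: 0.0611
grip_force: 38.5
```

```bash
python3 - <<'E'
from h import *
o=get_obs(); print(o['ee_pos'],o['qpos'].round(2),o['grip_width'],o['grip_force'])
base=R.from_euler('xyz',[np.pi,0,np.pi/2]); Rt=base*R.from_rotvec([0,-np.pi/6,0])
print(np.degrees((base.inv()*R.from_euler('xyz',o['eef_rot'])).as_rotvec()))
rel([.51,-.29,.18],Rt.as_euler('xyz')); rel([.54,-.30,.12],Rt.as_euler('xyz'))
E
```

```text
[ 0.50953522 -0.03356444  0.21372551] [ 0.1   0.27  1.67 -0.53  1.3   0.27] 0.06109050232074606 38.49319949311251
[-1.31426960e-01 -2.94407245e+01 -2.28393576e-02]
rel [-0.827, 0.001, 0.622] [0.0004, -0.0016, -0.0]
rel [-0.744, 0.12, 0.851] [0.0004, -0.0016, -0.0]
```

Request:
play_rows --motion '[[[-0.16, 0, 0.11, 0, 0, 0, -1], [-0.32, 0, 0.22, 0, 0, 0, -1], [-0.48, 0, 0.33, 0, 0, 0, -1], [-0.64, 0, 0.45, 0, -0.001, 0, -1], [-0.8, 0.04, 0.6, 0, -0.0015, 0, -1], [-0.78, 0.1, 0.74, 0, -0.0015, 0, -1], [-0.744, 0.12, 0.85, 0, -0.0015, 0, -1], [-0.744, 0.12, 0.85, 0, -0.0015, 0, -1], [-0.744, 0.12, 0.85, 0, -0.0015, 0, -1]]]'

```text
time_s: 18.95
ee_pos: [0.5396, -0.3001, 0.1208]
eef_rot: [3.14, 0.524, 1.571]
force: [0.6, 1.0, 0.9]
grip_width: 0.0612
grip_force: 38.5
```

```bash
python3 - <<'E'
from h import *
o=get_obs(); print(o['ee_pos'],o['qpos'].round(2),o['grip_width'],o['grip_force'])
base=R.from_euler('xyz',[np.pi,0,np.pi/2]); Rt=base*R.from_rotvec([0,-np.pi/6,0])
rel([.54,-.30,.028],Rt.as_euler('xyz'))
W=cloud(snap('top')).reshape(-1,3); k=W[(W[:,2]>.10)&(W[:,2]<.2)&(np.hypot(W[:,0]-.54,W[:,1]+.30)<.045)]; print(len(k),k[:,2].max() if len(k) else '')
c=snap('side'); cv2.imwrite('pics/s4.png',cv2.resize(c['frame'][80:280,260:460],None,fx=3,fy=3)[:,:,::-1])
E
```

```text
[ 0.53955068 -0.30010656  0.1208244 ] [-0.38  0.48  1.61 -0.61  0.94 -0.03] 0.06115625255087902 38.49263226635202
rel [0.186, 0.001, 0.321] [0.0002, 0.0001, -0.0]
519 0.15568250536223271
```

View pics/s4.png

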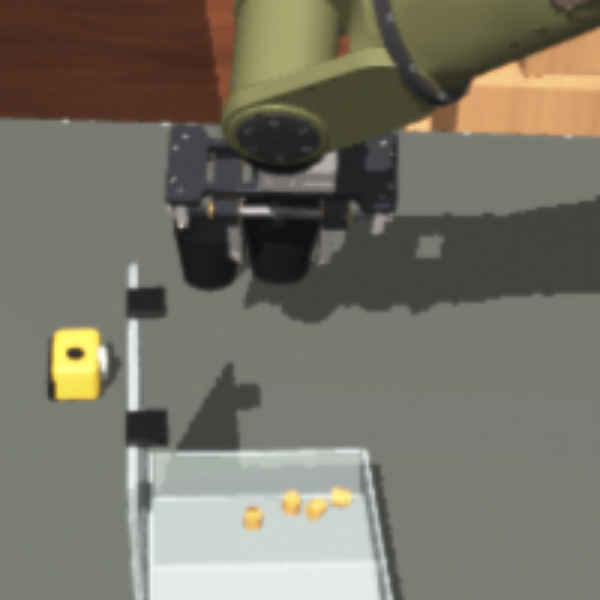

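Side crop: four caps are in the compartment at (255–340,500), and the cup hangs upright in the jaws at (280,245). Setting it down.

Request:
play_rows --motion '[[[0.06, 0, 0.1, 0, 0, 0, -1], [0.11, 0, 0.19, 0, 0, 0, -1], [0.15, 0, 0.26, 0, 0, 0, -1], [0.17, 0, 0.295, 0, 0, 0, -1], [0.182, 0, 0.316, 0, 0, 0, -1], [0.184, 0, 0.319, 0, 0, 0, -1], [0.184, 0, 0.319, 0, 0, 0, -1]]]'

```text
time_s: 19.75
ee_pos: [0.5404, -0.2999, 0.0289]
eef_rot: [3.139, 0.525, 1.571]
force: [0.1, 0.5, -0.4]
grip_width: 0.0608
grip_force: 38.5
```

Request:
play_rows --motion '[[[0, 0, 0, 0, 0, 0, 0.4], [0, 0, 0, 0, 0, 0, 0.7], [0, 0, 0, 0, 0, 0, 1], [0, 0, 0, 0, 0, 0, 1], [0, 0, -0.1, 0, 0, 0, 1], [0, 0, -0.25, 0, 0, 0, 1], [0, 0, -0.45, 0, 0, 0, 1], [0, 0, -0.6, 0, 0, 0, 1]]]'

```text
time_s: 20.55
ee_pos: [0.5398, -0.2235, 0.16]
eef_rot: [3.139, 0.525, 1.571]
force: [0.4, -0.6, 0.6]
grip_width: 0.0937
grip_force: 0.0
```

```bash
python3 - <<'E'
from h import *
o=get_obs(); print(o['ee_pos'],o['qpos'].round(2),o['grip_width'])
w=snap('wrist');cup(w,.54,-.3); c=snap('side'); cup(c,.54,-.3); save(w,'w5.png')
cv2.imwrite('pics/s5.png',np.hstack([cv2.resize(w['frame'],(560,420)),cv2.resize(c['frame'][120:320,270:400],(240,420))])[:,:,::-1])
E
```

```text
[ 0.53982214 -0.22351561  0.16002871] [-0.25  0.4   1.63 -0.59  1.05  0.04] 0.0936920879817139
cup 1729 ((0.541082501411438, -0.30043357610702515), 0.03477507457137108)
cup 153 ((0.5395350456237793, -0.3006197214126587), 0.03756590560078621)
```

View pics/s5.png

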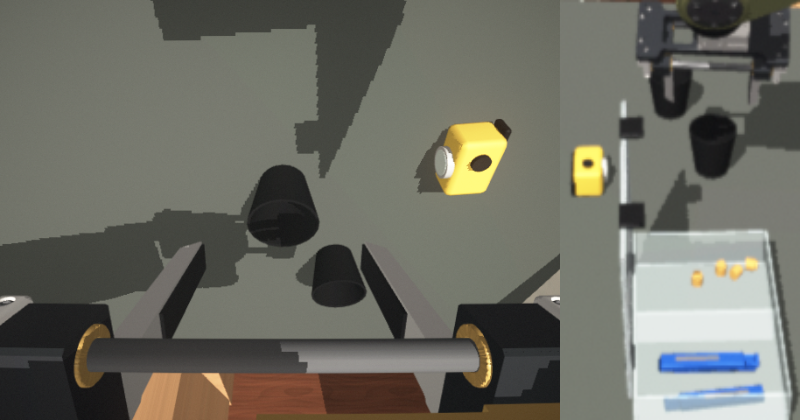

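The cup stands upright at (.540,−.300), released and apparently empty. Everything in the case is in place. Now I go over the lid top to its far side, with the fingers shut.

```bash
python3 - <<'E'
from h import *
rel([.56,-.10,.32],[np.pi,0,np.pi+CY])
E
```

```text
rel [0.11, 0.08, -0.792] [-0.0686, 0.0644, -0.2583]
```

Request:
play_rows --motion '[[[0, 0, -0.18, 0, 0, 0, 0], [0, 0, -0.36, -0.005, 0.005, -0.02, -1], [0.02, 0.02, -0.5, -0.011, 0.01, -0.042, -1], [0.05, 0.04, -0.65, -0.017, 0.016, -0.063, -1], [0.08, 0.06, -0.75, -0.022, 0.021, -0.085, -1], [0.11, 0.08, -0.79, -0.028, 0.026, -0.106, -1], [0.11, 0.08, -0.79, -0.034, 0.032, -0.128, -1], [0.11, 0.08, -0.79, -0.04, 0.037, -0.149, -1], [0.11, 0.08, -0.79, -0.045, 0.043, -0.171, -1], [0.11, 0.08, -0.79, -0.051, 0.048, -0.193, -1]]]'

```text
time_s: 21.65
ee_pos: [0.5594, -0.1023, 0.314]
eef_rot: [-3.055, 0.111, 2.835]
force: [-0.3, 0.2, -0.6]
grip_width: 0.0174
grip_force: 0.0
```

```bash
python3 - <<'E'
from h import *
o=get_obs(); print(o['ee_pos'],o['eef_rot'],o['qpos'].round(2),o['grip_width'])
rel(case(.135,0,.31),[np.pi,0,np.pi+CY])
c=snap('top'); W=cloud(c); save(c,'t6.png')
w=W.reshape(-1,3); k=w[(w[:,2]>.20)&(w[:,2]<.235)&(w[:,0]>.58)&(w[:,0]<.7)&(abs(w[:,1]-.02)<.15)]; print('lidtop',len(k),RC.inv().apply(k-CC).min(0),RC.inv().apply(k-CC).max(0))
cup(c,.54,-.3)
f=c['frame']; cv2.imwrite('pics/t6c.png',cv2.resize(f[150:350,100:530],(798,371))[:,:,::-1])
E
```

```text
[ 0.55935067 -0.10232867  0.31397435] [-3.05451287  0.11116171  2.83452832] [-0.2   0.24  1.4  -0.1   1.4  -1.45] 0.017446849488947553
rel [-0.263, 0.639, -0.01] [-0.0172, 0.0147, -0.0648]
lidtop 469 [0.06896834 0.03167059 0.20037301] [0.09536042 0.12490366 0.22957247]
cup 202 ((0.5401490330696106, -0.29986289143562317), 0.03412743657827377)
```

View pics/t6c.png

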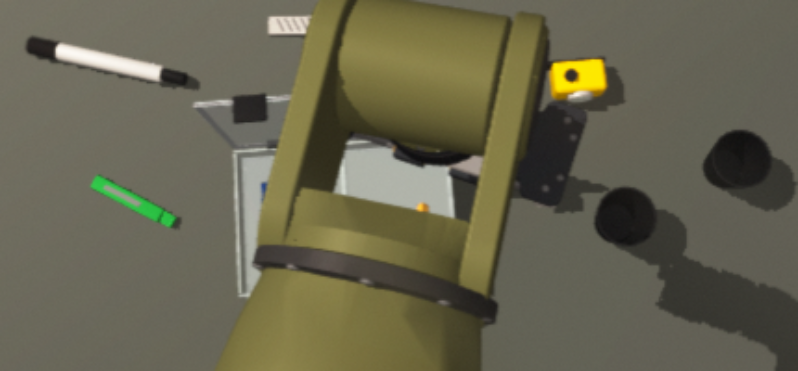

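Top crop: the cup at (625,215) stands empty with nothing stray around it. The lid top is at case x ≈ 0.095. Moving behind it.

Request:
play_rows --motion '[[[-0.05, 0.12, 0, -0.006, 0.005, -0.022, -1], [-0.1, 0.26, 0, -0.012, 0.01, -0.044, -1], [-0.17, 0.4, 0, -0.017, 0.015, -0.065, -1], [-0.22, 0.53, 0, -0.017, 0.015, -0.065, -1], [-0.263, 0.639, 0, -0.017, 0.015, -0.065, -1], [-0.263, 0.639, 0, -0.017, 0.015, -0.065, -1], [-0.263, 0.639, 0, -0.017, 0.015, -0.065, -1]]]'

```text
time_s: 22.4
ee_pos: [0.672, 0.029, 0.307]
eef_rot: [-3.138, -0.002, -3.052]
force: [0.7, 0.4, -0.7]
grip_width: 0.0004
grip_force: 0.0
```

```bash
python3 - <<'E'
from h import *
o=get_obs(); print(o['ee_pos'],RC.inv().apply(o['ee_pos']-CC),o['eef_rot'],o['qpos'].round(2))
rel(case(.135,0,.21),[np.pi,0,np.pi+CY])
for th in range(95,-1,-10):
    t=np.radians(th); rho=.145
    x=.085-rho*np.cos(t)+.006*np.sin(t)+.008; z=.05+rho*np.sin(t)+.006*np.cos(t)+.019
    # rows relative to TCP at case (.135,0,.21): tool x=-case x, tool z down
    print(th,round((.135-x)/.25,3),round((.21-z)/.25,3),round(x,3),round(z,3))
E
```

```text
[0.67197325 0.02898412 0.30702286] [ 0.13604611 -0.00055789  0.30702286] [-3.13818843e+00 -1.88611303e-03 -3.05162695e+00] [-0.01  0.55  0.98 -0.    1.61 -1.67]
rel [0.003, 0.004, 0.388] [-0.0005, -0.0003, -0.001]
95 0.094 -0.012 0.112 0.213
85 0.195 -0.016 0.086 0.214
75 0.295 -0.002 0.061 0.211
65 0.391 0.028 0.037 0.203
55 0.481 0.075 0.015 0.191
45 0.561 0.137 -0.005 0.176
35 0.629 0.212 -0.022 0.157
25 0.684 0.297 -0.036 0.136
15 0.722 0.391 -0.046 0.112
5 0.744 0.49 -0.051 0.088
```

Request:
play_rows --motion '[[[0.003, 0, 0.15, 0, 0, 0, -1], [0.003, 0, 0.3, 0, 0, 0, -1], [0.003, 0, 0.388, 0, 0, 0, -1], [0.003, 0, 0.388, 0, 0, 0, -1]]]'

```text
time_s: 22.8
ee_pos: [0.6697, 0.0275, 0.2082]
eef_rot: [-3.139, -0.006, -3.052]
force: [-0.2, -0.4, -0.3]
grip_width: 0.0005
grip_force: 0.0
```

Request:
play_rows --motion '[[[0.05, 0, -0.01, 0, 0, 0, -1], [0.095, 0, -0.012, 0, 0, 0, -1], [0.145, 0, -0.016, 0, 0, 0, -1], [0.195, 0, -0.016, 0, 0, 0, -1], [0.245, 0, -0.01, 0, 0, 0, -1], [0.295, 0, -0.002, 0, 0, 0, -1], [0.34, 0, 0.012, 0, 0, 0, -1], [0.39, 0, 0.028, 0, 0, 0, -1], [0.435, 0, 0.05, 0, 0, 0, -1], [0.48, 0, 0.075, 0, 0, 0, -1]]]'

```text
time_s: 23.8
ee_pos: [0.5517, 0.0169, 0.1948]
eef_rot: [-3.138, 0.003, -3.052]
force: [0.2, -0.6, 1.0]
grip_width: 0.0005
grip_force: 0.4
```

```bash
python3 - <<'E'
from h import *
o=get_obs(); p=RC.inv().apply(o['ee_pos']-CC); print(p,o['force'],o['eef_rot'],o['qpos'].round(2))
c=snap('side'); s=c['frame']; cv2.imwrite('pics/s7.png',cv2.resize(s[100:340,200:480],None,fx=2,fy=2)[:,:,::-1])
for th in(50,45,40,35,30,25,20,15,10,5,0,-2):
    t=np.radians(th); rho=.145
    x=.085-rho*np.cos(t)+.006*np.sin(t)+.008; z=.05+rho*np.sin(t)+.006*np.cos(t)+.019
    print(th,round((p[0]-x)/.25,3),round((p[2]-z)/.25,3))
E
```

```text
[ 0.01520582 -0.00110077  0.19480376] [ 0.23524845 -0.61661673  0.997123  ] [-3.13801679  0.00322472 -3.05151174] [-0.03  0.33  1.56 -0.    1.25 -1.69]
50 0.043 0.043
45 0.082 0.076
40 0.118 0.112
35 0.15 0.151
30 0.179 0.192
25 0.204 0.236
20 0.226 0.282
15 0.243 0.33
10 0.256 0.379
5 0.265 0.429
0 0.269 0.479
-2 0.269 0.499
```

View pics/s7.png

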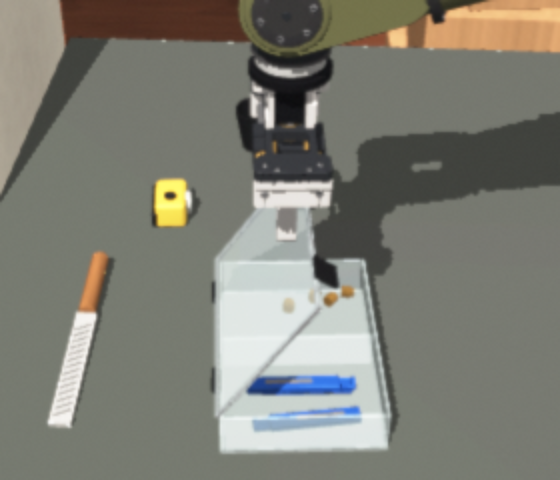

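Side crop: the lid has swung to about 55°, with the finger on its outer face at (288,225) and all contents inside. Continuing down.

Request:
play_rows --motion '[[[0.043, 0, 0.043, 0, 0, 0, -1], [0.082, 0, 0.076, 0, 0, 0, -1], [0.118, 0, 0.112, 0, 0, 0, -1], [0.15, 0, 0.151, 0, 0, 0, -1], [0.18, 0, 0.192, 0, 0, 0, -1], [0.205, 0, 0.236, 0, 0, 0, -1], [0.226, 0, 0.282, 0, 0, 0, -1], [0.243, 0, 0.33, 0, 0, 0, -1], [0.256, 0, 0.38, 0, 0, 0, -1], [0.265, 0, 0.425, 0, 0, 0, -1]]]'

```text
time_s: 24.85
ee_pos: [0.4855, 0.0112, 0.0856]
eef_rot: [-3.139, -0.0, -3.05]
force: [0.8, -0.1, 1.4]
grip_width: 0.0006
grip_force: 0.2
```

```bash
python3 - <<'E'
from h import *
o=get_obs(); p=RC.inv().apply(o['ee_pos']-CC); print(p,o['force'],(p[2]-.075)/.25)
E
```

```text
[-0.05129108 -0.00034857  0.08558106] [ 0.84557539 -0.131514    1.40726663] 0.04232422731593105
```

Request:
play_rows --motion '[[[0.003, 0, 0.012, 0, 0, 0, -1], [0.003, 0, 0.024, 0, 0, 0, -1], [0.003, 0, 0.034, 0, 0, 0, -1], [0.003, 0, 0.04, 0, 0, 0, -1], [0.003, 0, 0.044, 0, 0, 0, -1], [0.003, 0, 0.044, 0, 0, 0, -1]]]'

```text
time_s: 25.45
ee_pos: [0.4851, 0.0112, 0.0757]
eef_rot: [-3.139, -0.0, -3.05]
force: [-0.1, -0.0, 2.4]
grip_width: 0.0004
grip_force: 1.1
```

Request:
play_rows --motion '[[[0, 0, 0.004, 0, 0, 0, -1], [0, 0, 0.007, 0, 0, 0, -1], [0, 0, 0.009, 0, 0, 0, -1], [0, 0, 0.009, 0, 0, 0, -1]]]'

```text
time_s: 25.85
ee_pos: [0.4853, 0.0112, 0.0752]
eef_rot: [-3.139, 0.001, -3.05]
force: [-12.8, -0.0, 29.9]
grip_width: 0.0005
grip_force: 14.8
```

Firm contact at 30 N, so the lid has bottomed out. Retreating upwards and checking.

Request:
play_rows --motion '[[[0, 0, -0.02, 0, 0, 0, -1], [0, 0, -0.15, 0, 0, 0, -1], [0, 0, -0.35, 0, 0, 0, -1], [0.2, 0, -0.55, 0, 0, 0, -1], [0.35, 0, -0.7, 0, 0, 0, -1], [0.4, 0.2, -0.7, 0, 0, 0, -1], [0.4, 0.4, -0.7, 0, 0, 0, -1], [0.4, 0.6, -0.7, 0, 0, 0, -1], [0.4, 0.8, -0.7, 0, 0, 0, -1], [0.4, 0.95, -0.7, 0, 0, 0, -1]]]'

```text
time_s: 26.85
ee_pos: [0.3628, 0.2412, 0.248]
eef_rot: [-3.14, 0.001, -3.049]
force: [0.9, -0.9, -0.1]
grip_width: 0.0002
grip_force: 0.0
```

```bash
python3 - <<'E'
from h import *
o=get_obs(); print(o['ee_pos'],o['force'])
c=snap('top'); s=snap('side'); levers(c); cup(c,.54,-.3)
W=cloud(c).reshape(-1,3); q=RC.inv().apply(W-CC); k=(q[:,2]>.03)&(q[:,2]<.12)&(abs(q[:,1])<.12)&(abs(q[:,0])<.1)
for a,b in((-.085,-.07),(-.07,-.04),(-.04,0),(0,.04),(.04,.08)):
    m=k&(q[:,0]>a)&(q[:,0]<b); print(a,m.sum(),np.median(q[m,2]) if m.any() else '')
cv2.imwrite('pics/f.png',np.hstack([cv2.resize(c['frame'][150:350,200:530],(500,303)),cv2.resize(s['frame'][110:340,220:420],(263,303))])[:,:,::-1])
E
```

```text
[0.36284378 0.24116813 0.2480255 ] [ 0.92228327 -0.88570745 -0.09538647]
cup 203 ((0.5400056838989258, -0.29981958866119385), 0.03437253460288048)
-0.085 867 0.05583949064247806
-0.07 1656 0.055878636875265786
-0.04 2165 0.055822944952828246
0 2126 0.05588141754096265
0.04 2055 0.055859612507355494
```

View pics/f.png

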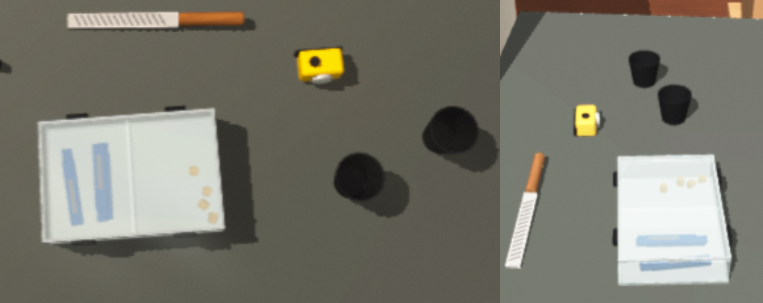

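The lid is flat at 56 mm (fully shut), with four caps on the right and the levers on the left. The cup is upright. Handing in.

```bash
python3 -c "
from station import workorder
print(workorder.hand_in())"
```

```text
the job is handed in; nothing more can be done
None
```

I handed the job in, and no verdict came back: in the last pictures three caps are poured in with the stored cap, both loose levers lie (stacked) with the stored lever, the empty cup stands upright on the bench and the lid is fully shut.

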